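Find the blind hole of a spacer on a feeler peg and hold it hole-up

ROBOT

A 6-joint arm with a two-finger parallel gripper is mounted at the origin on a cart in front of the work surface, level with it; the furniture and walls round the work are solid. World frame = base frame: x ahead of the robot, y to its left, z up, the work surface at z = 0. Lengths are in mm, angles in degrees, forces in N, time in s.
With the tool pointing down it reaches from about 300 to 750 mm from the base axis. Payload 8.5 kg.
Tool frame: the origin (TCP) lies at the centre of the arm's flange, where the gripper is bolted on; the fingertips stand 166 mm ahead of it and the grasp point (between the pads) lies 147 mm ahead of it (arm.grasp_offset is the distance from the TCP to the grasp point, in mm); z points along the fingers, y is the direction in which the jaws open and shut (so a half turn about z gives the same grasp; the last joint's range is limited). The gripper opens to 88 mm and grips with 3 to 60 N. Pads are 18 mm wide; open, the fingers measure 123 mm over their backs; the gripper's body (75 mm by 187 mm) begins 45 mm behind the grasp point.
Start: joints at [64.727, 21.807, 74.336, -0, 83.858, -12.336], TCP at [123.13, 536.023, 404.748] pointing down, gripper open.
Joint ranges: [-178.18, 178.18], [-50.72, 133.34], [12.68, 142.11], [-81.47, 261.47], [9.98, 163.14], [-165.26, 165.26]. Speed limits (degrees/s): [136.94, 136.94, 180, 180, 180, 180].

INTERFACE

Orientations are given as [roll, pitch, yaw] about the fixed x, y, z axes, in that order (R = Rz(yaw) Ry(pitch) Rx(roll)).
In Python, from workcell import arm, viewer, sign_off, nets gives the robot as it stands.
- The arm moves only by the tool step_arm, never from a script. Its argument "rows" is a list of rows, each an object with "linear": the shift along the world's x, y, z in mm, a list of three; "rotation": the turn, a rotation vector about the world's x, y, z in rad, a list of three; "hand": the closure, from 0 (fully open) to 1 (shut). A call has 1 to 5 rows; each row shifts and turns the pose as measured when the row begins; what a row does not reach is not made up. A row lasts 1/10 s, in which the tool goes at most 50 mm and 8.59 degrees, less where a joint would pass 70% of its speed; a pose out of reach is approached as far as the arm can. A call is refused whole if a number of a shift passes 50 or a number of a turn 0.15, either way. A call with a gripper value outside its range is refused whole. The fingers move at their own pace and stop on an object; "force" is the grip in N (left out, the last holds). Time passes only in rows, so rows that do not move let the fingers close. It gives the time, the measured TCP pose, the force and the opening at its end, in the units of the state.
- arm.get_state(): the state, without advancing time (a new reading comes with each control period).
- viewer.capture(name): name is "scene" or "top" or "wrist"; returns a dict with "color" (400x640x3 uint8, blue, green, red), "z_map" (400x640 float32, mm along the optical axis (not along the pixel's ray), 0 where there is no reading), "mtx" (3x3 intrinsics, pixels), "rvec" (rotation vector, rad) and "tvec" (3), from world to camera coordinates, as OpenCV has them; the wrist camera has in their place "T_tool_cam" (4x4, takes a point from camera to tool coordinates, whose origin is the TCP and whose axes are the flange's). Camera axes: x right, y down, z forward; pixel columns grow to the right and rows downward; lengths in mm; the calibration is good to about 2 mm. A picture is of the moment at which its call begins: read the wrist's pose just before it.
- sign_off(): hands the job in, once; it reports no verdict.
Trained networks look in a picture, given as the dict that the camera call returned (one of the last four; its "shot" number tells which), for a name from the list of things; names that differ only in an ending like _2 or _b are one class to them, and where a whole thing is asked for, a point or a joint stands for the part that bears it (a point fixed in the world has none). Each returns a list of dicts, best first, with "score" (0 to 1); they miss things now and then, are a little off and sometimes report something else, mostly with a low value. They report only what shows in the picture. A call takes as long as a camera call. They do not tell look-alikes from the thing itself.
- nets.find_in(target, picture): "bbox" ([left, top, right, bottom] in pixels, round what is visible of it).
- nets.silhouettes(target, picture): "region" (400x640 bool, what is visible of it) and "bbox" ([left, top, right, bottom] in pixels, round what is visible of it).
The state is a dict: "time": time; "qpos": joint angles; "dq": joint speeds; "joint_efforts": joint torques, N m; "tcp_pos": TCP position; "tool_rot": TCP orientation; "contact_force": force on the tool from outside, world axes, zero at the start; "torque": the same for the moment, N m; "finger_gap": finger opening in mm.
Only numpy, scipy, OpenCV 4.12 (cv2) and the standard library are available. Lean on these libraries where they do the work, as an engineer would, in place of code of your own. Each camera call takes 0.05 s, during which the arm holds its last target.

TASK

Press the gauge plate down on its red dot until it sits level in its wooden nest. Then pick up the blue spacer, turn it so that its blind hole points straight up, and prove it by feel: gently touch its lower end on the top of the steel peg, where the solid end stops (the hole would drop over the peg). Finish still holding the spacer hole-up in the gripper, lifted about 10 cm clear above the peg, with the plate left level and the pencil, screwdriver and plane undisturbed.

Things in the scene. Friction and masses are not known exactly. Their poses are not given: they have to be found in the camera images.
- nest: fixed dark wooden frame on the bench, 140 x 120 mm and 16 mm high, with a recess 104 x 84 mm whose floor is 6 mm above the bench. Origin: centre of its underside; x along the long side, z up. Keep the arm clear of two fixed upright bar clamps with orange heads at the back of the bench: bars at x = 0.74, y = -0.035 (290 mm high) and y = -0.44 (335 mm high), their heads reaching to x = 0.675 between 80 and 155 mm above the bench
- gauge_plate: loose aluminium plate 100 x 80 x 10 mm (0.35 kg) in the nest's recess, with a steel feeler peg 12 mm in diameter standing 18 mm out of its centre. Origin: centre of the plate's underside; x along the long side toward the red dot, z up along the peg. It starts with its red-dot side propped up about 6 to 8 mm by the push pin; when level its top is flush with the nest's rim, 16 mm above the bench
- press_spot (a point): red dot (16 mm across) on the top face of the gauge plate, 34 mm from the peg's axis, straight above the push pin: press here. Axes as the plate's
- peg_top (a point): centre of the flat top of the feeler peg, 18 mm above the plate's top face (34 mm above the bench when the plate is level). z along the peg
- push_pin (a joint): stiff brass pin under the red-dot side of the plate: metres that it has been pressed down, 0 to 0.002 at the start, stop at 0.0085. It moves at about 8 N and stays where it is pushed; the plate is level from about 0.0075 on
- spacer: loose blue block 40 x 40 x 54 mm (about 0.15 kg) with a blind hole 20 mm in diameter and 26 mm deep in the middle of one square end; the other end is solid. Origin: centre of the solid end; z along its length toward the hole end. It starts lying on its side, the hole facing any way round
- spacer_mid (a point): centre of the blue spacer, 27 mm from each end. z along its length toward the end with the hole; x and y square to the 40 mm side faces
- carpenter_pencil: red flat carpenter pencil, 173 mm long, lying on the bench: leave alone
- screwdriver_1: red-handled screwdriver, 180 mm long, lying on the bench: leave alone
- block_plane: small metal hand plane, 166 mm long, standing on the bench: leave alone
Not all that is in view belongs to the job. Of the things like the gauge_plate, leave any that is purple; of the rest the larger one is meant.

How it is judged:
By the outcome, as a careful person would: the job done as asked, in the order asked, and still so for the second after the job is handed in, while the arm keeps its last pose, push and grip.
It also fails if it takes over 72 s, if anything falls off the work surface, if the arm or the gripper's body presses on something with over 40 N, if the wrist force passes 120 N, or if a joint passes its speed limit or range.

## Working session

There is one attempt and no reset: what is moved stays moved. The work goes in short steps, Python scripts to look and compute and a tool call to move; the robot and the scene stay as the last step left them, time stands still between calls to the robot, and variables do not carry over. Pictures are saved under pics/ and viewed, and the job is handed in when it is done.

Besides the shell and the picture viewer there is one more tool, called after "Call:" by a JSON object that holds its "fn" and its "kwargs". step_arm: Moves the arm, as the interface text tells. Its arguments: {"type":"object","properties":{"rows":{"type":"array"},"force":{"type":"number"}},"required":["rows"]}

```bash
ls; mkdir -p pics; cat > h.py <<'E'
import numpy as np,cv2
from workcell import arm, viewer, sign_off, nets
def world(p,uv):
    u,v=uv; K=p['mtx']; z=p['z_map'][int(v),int(u)]
    c=np.array([(u-K[0,2])/K[0,0]*z,(v-K[1,2])/K[1,1]*z,z])
    R,_=cv2.Rodrigues(np.array(p['rvec'])); return R.T@(c-np.array(p['tvec']).ravel())
def cloud(p,M=None):
    K=p['mtx']; z=p['z_map'].astype(float); v,u=np.mgrid[:400,:640]
    c=np.stack([(u-K[0,2])/K[0,0]*z,(v-K[1,2])/K[1,1]*z,z],-1)
    if M is None:
        R,_=cv2.Rodrigues(np.array(p['rvec'])); w=(c-np.array(p['tvec']).ravel())@R
    else: w=c@M[:3,:3].T+M[:3,3]
    w[z==0]=np.nan; return w
E
python3 - <<'E'
from h import *
print(arm.get_state())
for n in ("scene","top"):
    p=viewer.capture(n); cv2.imwrite(f'pics/{n}0.png',p['color'])
    for t in ("gauge_plate","spacer","nest","press_spot","carpenter_pencil","screwdriver_1","block_plane"):
        for r in nets.find_in(t,p): 
            b=r['bbox'];c=((b[0]+b[2])/2,(b[1]+b[3])/2)
            print(n,t,round(r['score'],2),np.round(b),np.round(world(p,c)))
E
```

```text
pics
{'time': 0.0, 'qpos': array([ 6.47252034e+01,  2.18403433e+01,  7.43830593e+01,  2.65873095e-04,
        8.38587225e+01, -1.23361382e+01]), 'dq': array([ 0.06507842, -0.02980595, -0.10244475,  0.0155435 , -0.04954115,
        0.01904419]), 'joint_efforts': array([ 9.40699028e-04, -4.37940431e+01, -2.24553448e+01,  7.13219354e-02,
        3.52725189e-02, -1.16290994e-04]), 'tcp_pos': array([123.13610605, 535.99554839, 404.1536393 ]), 'tool_rot': array([-1.79919828e+02, -1.78039514e-02,  1.67061301e+02]), 'contact_force': array([0.2734459 , 1.24190595, 0.31205614]), 'torque': array([ 0.00305739,  0.03074947, -0.02925979]), 'finger_gap': 88.3478921046683}
scene gauge_plate 0.72 [313. 170. 345. 192.] [ 463. -148.   14.]
scene gauge_plate 0.71 [360. 268. 405. 306.] [399. 249.  11.]
scene gauge_plate 0.52 [328. 138. 355. 155.] [ 388. -292.   11.]
scene spacer 0.82 [323. 287. 351. 317.] [535. 283.  45.]
scene nest 0.76 [303. 165. 350. 198.] [ 473. -139.   23.]
scene nest 0.25 [265. 232. 321. 240.] [612.  41.  20.]
scene press_spot 0.85 [327. 137. 355. 155.] [ 388. -293.   11.]
scene pr
[... 395 characters left out ...]
420. 232. 451. 265.] [ 391. -303.   19.]
top gauge_plate 0.55 [202. 222. 248. 268.] [391. 235.  29.]
top spacer 0.61 [202. 180. 233. 206.] [524. 257.  39.]
top nest 0.65 [350. 184. 402. 247.] [ 474. -152.   21.]
top nest 0.35 [360. 193. 397. 238.] [ 472. -155.   39.]
top press_spot 0.87 [417. 232. 455. 265.] [ 391. -305.   19.]
top press_spot 0.84 [358. 196. 397. 239.] [ 468. -155.   35.]
top press_spot 0.75 [206. 221. 242. 266.] [397. 237.  29.]
top carpenter_pencil 0.75 [270. 241. 334. 274.] [363.  38.  10.]
top screwdriver_1 0.77 [306. 130. 318. 163.] [655.  17.  25.]
top block_plane 0.71 [438. 173. 497. 217.] [ 528. -384.   36.]
top block_plane 0.19 [275. 238. 333. 274.] [366.  33.   8.]
```

View pics/scene0.png

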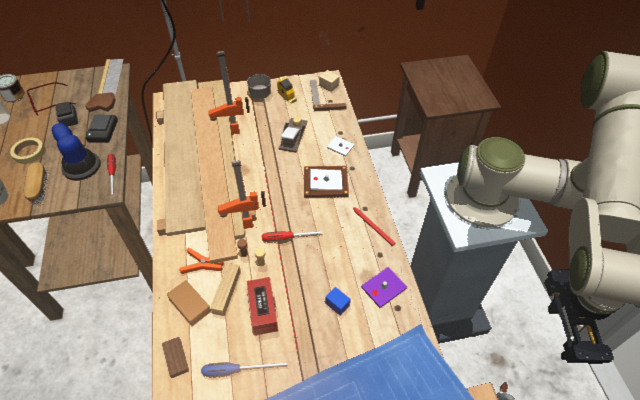

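View pics/top0.png

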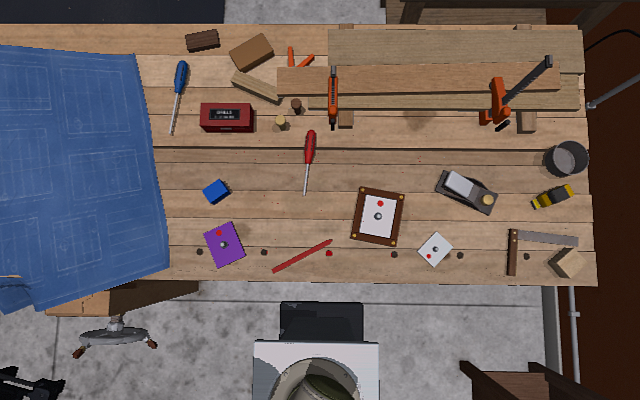

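```bash
python3 - <<'E'
import cv2,numpy as np
s=cv2.imread('pics/scene0.png');t=cv2.imread('pics/top0.png')
a=cv2.resize(t[170:260,330:470],(780,500),interpolation=cv2.INTER_CUBIC);cv2.imwrite('pics/topA.png',a)
b=cv2.resize(t[160:280,180:300],(390,390),interpolation=cv2.INTER_CUBIC)
c=cv2.resize(s[240:340,310:410],(390,390),interpolation=cv2.INTER_CUBIC)
cv2.imwrite('pics/BC.png',np.hstack([b,c]))
E
```

```text
(no output)
```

View pics/topA.png

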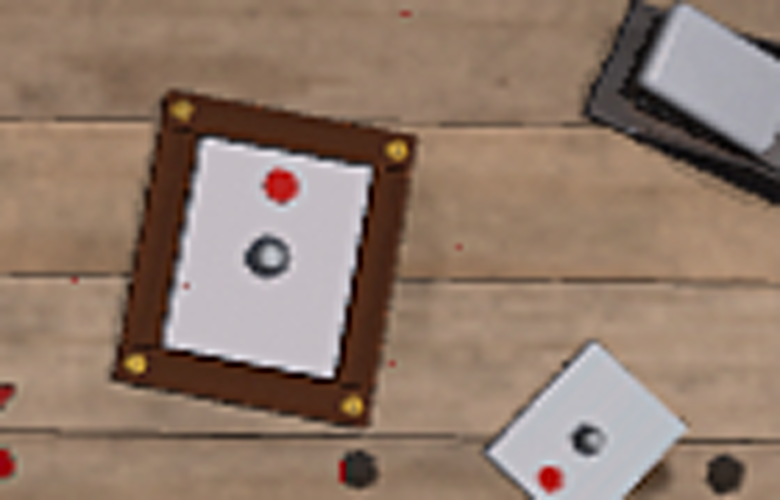

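View pics/BC.png

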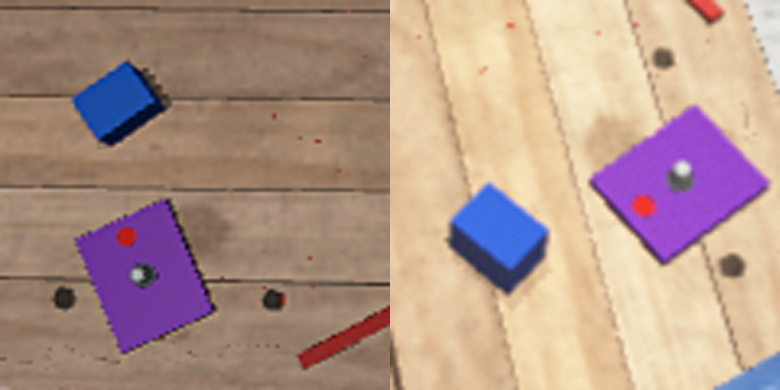

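The candidates for the plate are the white one in the nest (top view 378,216), the purple one (224,245) and the small white one (435,249). I choose the one in the nest: it isn't purple and it's larger than the other white plate. The only blue block is at (216,191), and its hole doesn't show in either view. Next I'll measure.

```bash
cat > m.py <<'E'
from h import *
p=viewer.capture("top"); W=cloud(p); img=p['color'].astype(int)
B,G,R=img[...,0],img[...,1],img[...,2]
def rg(u0,v0,u1,v1):
    m=np.zeros((400,640),bool); m[v0:v1,u0:u1]=1; return m
red=(R>140)&(G<60)&(B<60)&rg(360,195,397,239)
print('red',red.sum(),np.nanmedian(W[red],0), np.argwhere(red).mean(0))
plate=(G>150)&rg(355,190,402,245)
P=W[plate&(W[...,2]<30)]; c=P.mean(0); 
A=np.c_[P[:,:2]-c[:2],np.ones(len(P))]; s=np.linalg.lstsq(A,P[:,2],rcond=None)[0]; print('plate c',c,'slope',s)
peg=rg(355,190,402,245)&(W[...,2]>s[2]+14); print('peg',peg.sum(),np.nanmean(W[peg],0),np.nanmax(W[peg][:,2]))
r=cv2.minAreaRect(P[:,:2].astype(np.float32)); print('plate rect',r)
nest=[x for x in nets.silhouettes('nest',p)][:1]
for x in nest:
    Q=W[x['region']]; Q=Q[np.isfinite(Q).all(1)]; print('nest',cv2.minAreaRect(Q[:,:2].astype(np.float32)),np.median(Q,0))
for n in('top','scene'):
    if n=='scene':
        p=viewer.capture(n); W=cloud(p); img=p['color'].astype(int);B,G,R=img[...,0],img[...,1],img[...,2]; reg=rg(310,275,360,325)
    else: reg=rg(195,170,240,215)
    m=(B>120)&(R<60)&reg
    Q=W[m]; print(n,'spacer z',np.nanpercentile(Q[:,2],[2,50,98])); 
    T=Q[Q[:,2]>np.nanmedian(Q[:,2])-5]
    b=cv2.minAreaRect(T[:,:2].astype(np.float32)); print(b, cv2.boxPoints(b).round(0).tolist())
f=rg(0,0,640,400)
s0=arm.get_state(); p=viewer.capture('wrist'); cv2.imwrite('pics/w0.png',p['color']); print(p['T_tool_cam'],p['mtx'])
E
python3 m.py
```

```text
red 22 [ 506.21806996 -161.91782658   23.56196007] [202.90909091 379.90909091]
plate c [ 471.31968964 -156.20202923   20.18303347] slope [ 7.93244918e-02 -1.30049312e-02  2.01830335e+01]
peg 16 [ 470.72777448 -156.46150521   38.58109453] 42.87103574119586
plate rect ((471.5102844238281, -156.2376708984375), (101.53348541259766, 123.98019409179688), 82.10743713378906)
nest ((475.0934753417969, -159.17526245117188), (124.84195709228516, 143.9321746826172), 79.86294555664062) [ 473.99223127 -159.7793397    15.87831537]
top spacer z [36.42124215 39.99449491 43.69365178]
((531.2797241210938, 266.658447265625), (38.66110610961914, 52.721221923828125), 37.42390060424805) [[500.0, 276.0], [532.0, 234.0], [563.0, 257.0], [531.0, 299.0]]
scene spacer z [34.08078785 38.0764441  44.64651182]
((531.1004028320312, 270.8814697265625), (38.32503128051758, 51.40013885498047), 36.12077331542969) [[500.0, 280.0], [531.0, 239.0], [562.0, 261.0], [531.0, 303.0]]
[[ 1.40176373e-04 -9.45911772e-01 -3.24423951e-01  8.45783663e+01]
 [ 9.99999772e-01 -8.17077839e-05  6.70310238e-04  6.68725098e-01]
 [-6.60562307e-04 -3.24423971e-01  9.45911545e-01  2.02161045e+01]
 [ 0.00000000e+00  0.00000000e+00  0.00000000e+00  1.00000000e+00]] [[308.79289006   0.         316.34020475]
 [  0.         308.79289006 200.27181211]
 [  0.           0.           1.        ]]
```

View pics/w0.png

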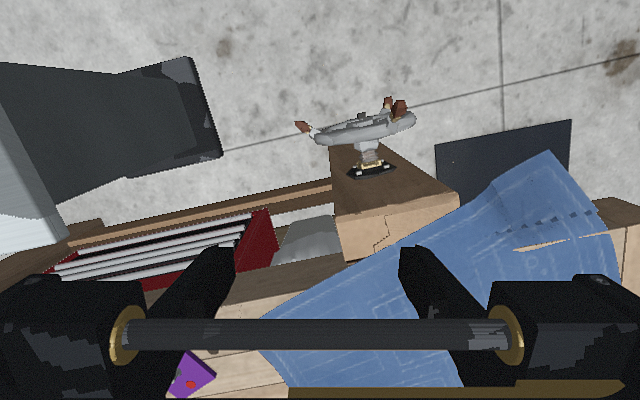

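Spacer centre is about (531,268), with its long axis along ±(0.60,-0.80). The peg is at (471,-156) and the dot at (506,-162), 35 mm apart as expected. I'll move toward the nest and look at the spacer from its far side on the way.

Call:
{"fn": "step_arm", "kwargs": {"rows": [{"linear": [22, -38, 0], "rotation": [0, 0, 0], "hand": 0}, {"linear": [22, -38, 0], "rotation": [0, 0, 0], "hand": 0}, {"linear": [22, -38, 0], "rotation": [0, 0, 0], "hand": 0}, {"linear": [22, -38, 0], "rotation": [0, 0, 0], "hand": 0}, {"linear": [22, -38, 0], "rotation": [0, 0, 0], "hand": 0}]}}

```text
time: 1.5
tcp_pos: [233.4, 342.5, 403.9]
tool_rot: [179.9, 0.0, 167.5]
contact_force: [0.3, 0.5, 0.6]
finger_gap: 88.3
```

Call:
{"fn": "step_arm", "kwargs": {"rows": [{"linear": [25, -38, 0], "rotation": [0, 0, 0], "hand": 0}, {"linear": [25, -38, 0], "rotation": [0, 0, 0], "hand": 0}, {"linear": [25, -38, 0], "rotation": [0, 0, 0], "hand": 0}, {"linear": [25, -38, 0], "rotation": [0, 0, 0], "hand": 0}, {"linear": [25, -38, 0], "rotation": [0, 0, 0], "hand": 0}]}}

```text
time: 2.0
tcp_pos: [360.4, 144.0, 405.2]
tool_rot: [179.8, 0.2, 167.6]
contact_force: [0.7, 0.6, -0.9]
finger_gap: 88.1
```

Call:
{"fn": "step_arm", "kwargs": {"rows": [{"linear": [28, -36, 0], "rotation": [0, 0, 0], "hand": 0}, {"linear": [28, -36, 0], "rotation": [0, 0, 0], "hand": 0}, {"linear": [28, -36, 0], "rotation": [0, 0, 0], "hand": 0}, {"linear": [28, -36, 0], "rotation": [0, 0, 0], "hand": 0}, {"linear": [28, -36, 0], "rotation": [0, 0, 0], "hand": 0}]}}

```text
time: 2.5
tcp_pos: [503.9, -45.7, 406.4]
tool_rot: [179.7, 0.4, 167.5]
contact_force: [0.9, -0.0, 0.1]
finger_gap: 88.1
```

```bash
cat >> h.py <<'E'
from scipy.spatial.transform import Rotation as Ro
def wristcap():
    s=arm.get_state(); p=viewer.capture('wrist')
    T=np.eye(4); T[:3,:3]=Ro.from_euler('xyz',s['tool_rot'],degrees=True).as_matrix(); T[:3,3]=s['tcp_pos']
    return p,T@p['T_tool_cam'],s
E
python3 - <<'E'
from h import *
p,M,s=wristcap(); print(s['tcp_pos'],s['tool_rot'],s['time'])
cv2.imwrite('pics/w1.png',p['color'])
q=np.linalg.inv(M)@np.array([531,268,20,1]); uv=p['mtx']@(q[:3]/q[2]); print(uv)
u,v=map(int,uv[:2]); u=min(u,600);v=min(max(v,40),360)
cv2.imwrite('pics/w1c.png',cv2.resize(p['color'][max(v-40,0):v+40,max(u-40,0):u+40],None,fx=7,fy=7,interpolation=cv2.INTER_CUBIC))
E
```

```text
[503.8837643  -45.74192881 406.42702028] [179.74788576   0.41919004 167.47952936] 2.5
[581.37630052 130.79383069   1.        ]
```

View pics/w1.png

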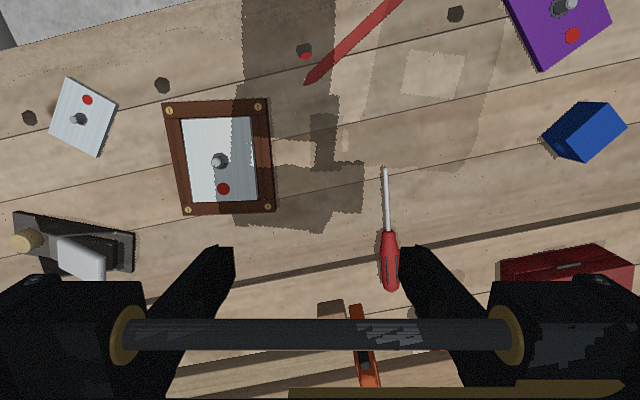

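View pics/w1c.png

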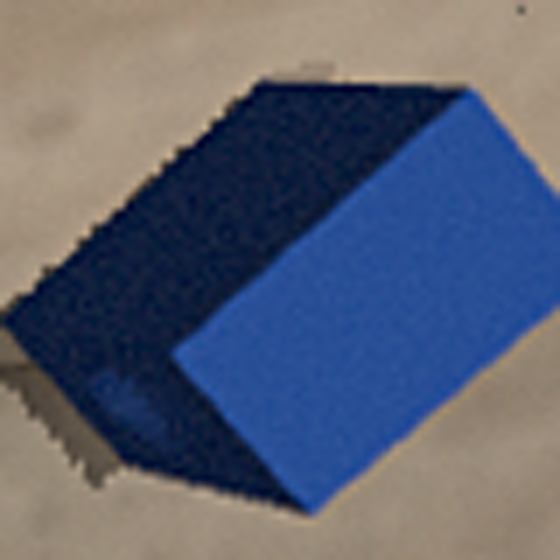

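The wrist view shows the spacer at (585,132). There's an oval hole mouth at about crop (135,410), on the end facing (+0.6,-0.8). I'll check that by depth, and refine the dot and peg positions as well.

```bash
python3 - <<'E'
from h import *
p,M,s=wristcap(); W=cloud(p,M); I=p['color'].astype(int);B,G,R=I[...,0],I[...,1],I[...,2]
def rg(u0,v0,u1,v1):
    m=np.zeros((400,640),bool); m[v0:v1,u0:u1]=1; return m
red=(R>120)&(G<60)&(B<60)&rg(205,170,240,205); print('dot',red.sum(),np.nanmedian(W[red],0))
pl=(G>140)&rg(180,110,262,205); P=W[pl]; P=P[(P[:,2]<30)&(P[:,2]>5)]; c=P.mean(0)
print(np.linalg.lstsq(np.c_[P[:,:2]-c[:2],np.ones(len(P))],P[:,2],rcond=None)[0],c,cv2.minAreaRect(P[:,:2].astype(np.float32)))
pg=rg(200,140,240,180)&(W[...,2]>32); print('peg',pg.sum(),np.nanmean(W[pg],0))
bl=(B>G+20)&(B>R+20)&rg(535,95,635,170)
Q=W[bl]; T=Q[(Q[:,2]>34)]; b=cv2.minAreaRect(T[:,:2].astype(np.float32)); print('spacer',b,np.median(T[:,2]))
h=np.array([.6,-.8,0]); d=(W-np.array([*b[0],20]))@h
# coordinates on the end face
e=bl&(W[...,2]<34)
lat=(W-np.array([*b[0],20]))@np.array([.8,.6,0])
for v in range(140,170,2): print(v,[(int(round(lat[v,u])),int(round(W[v,u,2])),int(round(d[v,u]))) for u in range(540,585,4) if e[v,u]])
E
```

```text
dot 0 [nan nan nan]
[ 8.38484083e-02 -1.27185392e-02  1.91433274e+01] [ 460.56895236 -167.85457946   19.14332741] ((477.07647705078125, -161.62271118164062), (91.71826934814453, 109.30408477783203), 78.77386474609375)
peg 93 [ 471.45541549 -153.56176321   37.35039475]
spacer ((531.7456665039062, 268.0181884765625), (42.254486083984375, 55.71656799316406), 36.28286361694336) 40.02240893790349
140 [(-4, 4, 27), (-4, 9, 26), (-1, 11, 23), (-8, 26, 27), (-10, 34, 27)]
142 [(-2, 10, 27), (2, 10, 24), (5, 10, 21), (-6, 31, 27)]
144 [(3, 5, 27), (3, 11, 26), (7, 11, 23), (8, 15, 21)]
146 [(8, 2, 27), (6, 10, 27), (8, 13, 25), (8, 17, 24), (0, 33, 27)]
148 [(10, 7, 27), (9, 14, 27), (9, 18, 26), (10, 21, 24)]
150 [(16, 2, 27), (12, 12, 28), (11, 18, 27), (9, 26, 27), (7, 33, 27)]
152 [(15, 16, 27), (13, 23, 27), (11, 31, 28)]
154 [(16, 26, 27)]
156 []
158 []
160 []
162 []
164 []
166 []
168 []
  return np.nanmean(a, axis, out=out, keepdims=keepdims)
```

Depth confirms it: inside the oval the readings drop 3–6 mm behind the 27 mm face plane. The hole therefore faces (+0.6,-0.8). Now I'll press the dot at (505,-161.5) with the fingers closed.

Call:
{"fn": "step_arm", "kwargs": {"rows": [{"linear": [0, -39, 0], "rotation": [0, 0, 0], "hand": 1}, {"linear": [0, -39, 0], "rotation": [0, 0, 0], "hand": 1}, {"linear": [0, -38, 0], "rotation": [0, 0, 0], "hand": 1}, {"linear": [0, 0, -45], "rotation": [0, 0, 0], "hand": 1}, {"linear": [0, 0, -45], "rotation": [0, 0, 0], "hand": 1}], "force": 20}}

```text
time: 3.1
tcp_pos: [505.3, -167.5, 318.3]
tool_rot: [180.0, 1.1, 167.3]
contact_force: [1.3, 0.4, -1.2]
finger_gap: 50.3
```

Call:
{"fn": "step_arm", "kwargs": {"rows": [{"linear": [0, 0, -40], "rotation": [0, 0, 0], "hand": 1}, {"linear": [0, 0, -30], "rotation": [0, 0, 0], "hand": 1}, {"linear": [0, 0, -20], "rotation": [0, 0, 0], "hand": 1}, {"linear": [0, 0, 0], "rotation": [0, 0, 0], "hand": 1}]}}

```text
time: 3.5
tcp_pos: [503.2, -165.4, 221.1]
tool_rot: [179.8, 0.7, 167.3]
contact_force: [0.5, -0.4, 0.3]
finger_gap: 18.3
```

Call:
{"fn": "step_arm", "kwargs": {"rows": [{"linear": [2, 4, -5], "rotation": [0, 0, 0], "hand": 1}, {"linear": [0, 0, -3], "rotation": [0, 0, 0], "hand": 1}, {"linear": [0, 0, 0], "rotation": [0, 0, 0], "hand": 1}, {"linear": [0, 0, 0], "rotation": [0, 0, 0], "hand": 1}, {"linear": [0, 0, 0], "rotation": [0, 0, 0], "hand": 1}]}}

```text
time: 4.0
tcp_pos: [506.2, -160.5, 216.7]
tool_rot: [179.9, 1.0, 167.4]
contact_force: [-0.6, 0.5, 0.7]
finger_gap: 0.4
```

```bash
python3 - <<'E'
from h import *
s=arm.get_state(); R=Ro.from_euler('xyz',s['tool_rot'],degrees=True).as_matrix()
print(s['tcp_pos']+R[:,2]*166,s['tool_rot'],s['finger_gap'])
p,M,s=wristcap(); cv2.imwrite('pics/w2.png',p['color'])
E
```

```text
[ 509.14052142 -160.96372351   50.70204846] [179.92143031   1.03133498 167.36828823] 0.44827164601652747
```

View pics/w2.png

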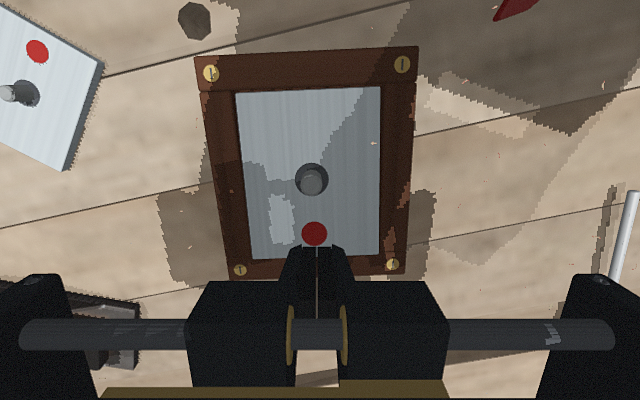

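The wrist view shows the closed fingertips at about (316,250), right beside the dot at (314,234). I'll measure the dot from here.

```bash
python3 - <<'E'
from h import *
p,M,s=wristcap(); W=cloud(p,M); I=p['color'].astype(int);B,G,R=I[...,0],I[...,1],I[...,2]
def rg(u0,v0,u1,v1):
    m=np.zeros((400,640),bool); m[v0:v1,u0:u1]=1; return m
red=(R>90)&(G<60)&(B<60)&rg(295,215,335,250); Q=W[red]; print('dot',red.sum(),np.nanmean(Q,0),Q.min(0),Q.max(0))
pg=rg(290,155,335,202)&(W[...,2]>31); Q=W[pg]; print('peg',pg.sum(),np.nanmedian(Q,0),Q.min(0),Q.max(0))
E
```

```text
dot 329 [ 506.32404376 -160.79547971   23.27378924] [nan nan nan] [nan nan nan]
peg 398 [ 470.64681522 -154.44112694   37.59252426] [ 465.4612735  -160.517872     31.25067232] [ 477.15862985 -148.83123597   40.50078688]
```

Call:
{"fn": "step_arm", "kwargs": {"rows": [{"linear": [0, 0, -6], "rotation": [0, 0.018, 0], "hand": 1}, {"linear": [0, 0, -8], "rotation": [0, 0, 0], "hand": 1}, {"linear": [0, 0, -8], "rotation": [0, 0, 0], "hand": 1}, {"linear": [0, 0, -3], "rotation": [0, 0, 0], "hand": 1}, {"linear": [0, 0, 0], "rotation": [0, 0, 0], "hand": 1}]}}

```text
time: 4.6
tcp_pos: [506.1, -160.8, 189.3]
tool_rot: [-179.8, -0.1, 167.3]
contact_force: [-1.0, 0.8, 4.7]
finger_gap: 0.7
```

Call:
{"fn": "step_arm", "kwargs": {"rows": [{"linear": [0, 0, -2], "rotation": [0, 0, 0], "hand": 1}, {"linear": [0, 0, -2], "rotation": [0, 0, 0], "hand": 1}]}}

```text
time: 4.8
tcp_pos: [506.4, -160.8, 186.0]
tool_rot: [-179.8, 0.0, 167.3]
contact_force: [-1.3, 0.8, 6.4]
finger_gap: 0.7
```

Call:
{"fn": "step_arm", "kwargs": {"rows": [{"linear": [0, 0, -2], "rotation": [0, 0, 0], "hand": 1}]}}

```text
time: 4.9
tcp_pos: [506.5, -160.7, 184.4]
tool_rot: [-179.8, 0.1, 167.3]
contact_force: [-0.9, 0.4, 5.9]
finger_gap: 0.6
```

Call:
{"fn": "step_arm", "kwargs": {"rows": [{"linear": [0, 0, -1.5], "rotation": [0, 0, 0], "hand": 1}]}}

```text
time: 5.0
tcp_pos: [506.5, -160.7, 183.3]
tool_rot: [-179.8, 0.1, 167.4]
contact_force: [-1.3, 1.3, 5.4]
finger_gap: 0.3
```

Call:
{"fn": "step_arm", "kwargs": {"rows": [{"linear": [0, 0, -1.5], "rotation": [0, 0, 0], "hand": 1}]}}

```text
time: 5.1
tcp_pos: [506.5, -160.7, 182.4]
tool_rot: [-179.8, 0.1, 167.4]
contact_force: [-5.4, 3.3, 23.4]
finger_gap: 0.0
```

Call:
{"fn": "step_arm", "kwargs": {"rows": [{"linear": [0, 0, -1.5], "rotation": [0, 0, 0], "hand": 1}]}}

```text
time: 5.2
tcp_pos: [506.5, -160.6, 182.3]
tool_rot: [-179.8, 0.2, 167.4]
contact_force: [-7.5, 3.7, 28.7]
finger_gap: 0.6
```

Call:
{"fn": "step_arm", "kwargs": {"rows": [{"linear": [0, 0, -1], "rotation": [0, 0, 0], "hand": 1}]}}

```text
time: 5.3
tcp_pos: [506.4, -160.5, 182.4]
tool_rot: [-179.8, 0.2, 167.4]
contact_force: [-3.2, 1.6, 7.1]
finger_gap: 0.2
```

Call:
{"fn": "step_arm", "kwargs": {"rows": [{"linear": [0, 0, -1.5], "rotation": [0, 0, 0], "hand": 1}, {"linear": [0, 0, -1], "rotation": [0, 0, 0], "hand": 1}]}}

```text
time: 5.5
tcp_pos: [506.1, -160.4, 182.4]
tool_rot: [-179.7, 0.3, 167.4]
contact_force: [-2.4, 0.9, 8.3]
finger_gap: 0.1
```

Call:
{"fn": "step_arm", "kwargs": {"rows": [{"linear": [0, 0, 15], "rotation": [0, 0, 0], "hand": 1}, {"linear": [0, 0, 30], "rotation": [0, 0, 0], "hand": 1}, {"linear": [0, 0, 40], "rotation": [0, 0, 0], "hand": 1}, {"linear": [0, 0, 40], "rotation": [0, 0, 0], "hand": 1}, {"linear": [0, 0, 0], "rotation": [0, 0, 0], "hand": 1}]}}

```text
time: 6.0
tcp_pos: [505.3, -160.0, 311.7]
tool_rot: [-179.8, 0.1, 167.4]
contact_force: [0.4, 0.6, -0.2]
finger_gap: 0.5
```

```bash
python3 - <<'E'
from h import *
p,M,s=wristcap(); W=cloud(p,M); I=p['color'].astype(int);B,G,R=I[...,0],I[...,1],I[...,2]
cv2.imwrite('pics/w3.png',p['color']); print(s['tcp_pos'],s['contact_force'])
m=np.zeros((400,640),bool); m[60:260,200:430]=1
L=W.copy(); c=np.array([470.6,-155,0]); ex=np.array([.985,-.174,0]); ey=np.array([.174,.985,0])
a=(W-c)@ex; b=(W-c)@ey
pl=m&(abs(a)<45)&(abs(b)<35)&(np.hypot(a,b)>15)&(W[...,2]<40)&(W[...,2]>0)
P=W[pl]; print(pl.sum(),np.linalg.lstsq(np.c_[a[pl],b[pl],np.ones(pl.sum())],P[:,2],rcond=None)[0])
rim=m&(abs(b)<57)&(abs(b)>46)&(abs(a)<50)&(W[...,2]<40); print('rim',np.nanmedian(W[rim][:,2]),'plate med',np.median(P[:,2]))
pg=m&(np.hypot(a,b)<14)&(W[...,2]>27); Q=W[pg]; print('peg',pg.sum(),np.median(Q,0),Q.min(0),Q.max(0))
E
```

```text
[ 505.33657095 -160.00520826  311.66965844] [ 0.37500044  0.56205116 -0.24894237]
6968 [2.18098984e-03 4.30874149e-04 1.59923327e+01]
rim 15.935671422717121 plate med 15.983918836236114
peg 163 [ 473.04746432 -154.74449793   33.65763717] [ 467.75218761 -160.61729986   27.42772302] [ 479.09116785 -149.1886534    36.28703015]
```

View pics/w3.png

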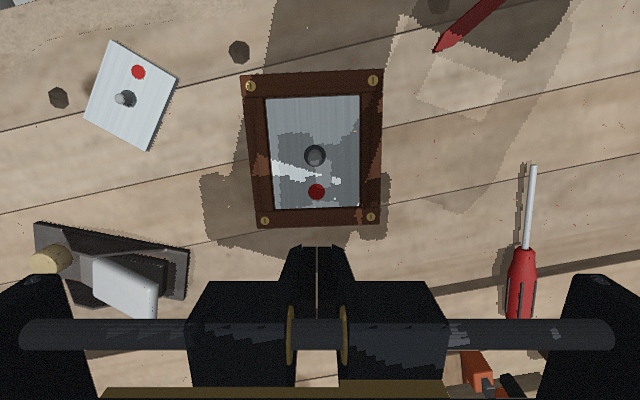

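The plate is level: slope 0.2 %, top 16.0 mm against a rim of 15.9 mm. The peg is at about (472,-155). Next I'll plan the tilted grasp, with the tool leaning 45° toward the hole side, and check it for clearance.

```bash
cat > plan.py <<'E'
from h import *
def rot(a,y):
    a=a/np.linalg.norm(a); y=y/np.linalg.norm(y); return np.c_[np.cross(y,a),y,a]
th=np.radians(45)
hd=np.radians(-53.5); h=np.array([np.cos(hd),np.sin(hd),0]); up=np.array([0,0,1.])
y=np.array([np.cos(hd+np.pi/2),np.sin(hd+np.pi/2),0])
a=-up*np.cos(th)-h*np.sin(th); Rg=rot(a,y); g=np.array([531.5,267.5,23]); Tg=g-147*a
hd2=np.radians(-60); h2=np.array([np.cos(hd2),np.sin(hd2),0]); y2=np.array([-h2[1],h2[0],0])
a2=h2*np.cos(th)-up*np.sin(th); R2=rot(a2,y2)
E
python3 - <<'E'
from plan import *
s=arm.get_state(); R0=Ro.from_euler('xyz',s['tool_rot'],degrees=True)
print(s['qpos'].round(1),'Tg',Tg,'euler',Ro.from_matrix(Rg).as_euler('xyz',degrees=True))
print('rotvec0->g',(Ro.from_matrix(Rg)*R0.inv()).as_rotvec(), 'g->2',(Ro.from_matrix(R2)*Ro.from_matrix(Rg).inv()).as_rotvec())
pc=g+[0,0,0]; print('T2 touch',np.array([472.3,-155,34+27+3*0])-147*a2, Ro.from_matrix(R2).as_euler('xyz',degrees=True))
for n in('top','scene'):
    p=viewer.capture(n); W=cloud(p).reshape(-1,3); W=W[np.isfinite(W).all(1)]; 
    L=(W-Tg)@Rg
    body=(abs(L[:,0])<45)&(abs(L[:,1])<105)&(L[:,2]<107)&(L[:,2]>-30)
    fin=(abs(L[:,0])<12)&(abs(L[:,1])<65)&(L[:,2]<170)&(L[:,2]>100)
    print(n,'body pts',W[body][:5].round(),body.sum(),'finger',fin.sum(),W[fin][:3].round(), L[fin].min(0),L[fin].max(0))
    q=(W[:,2]>20)&(W[:,2]<150)&(np.hypot(W[:,0]-560,W[:,1]-230)<180); Q=W[q]; 
    k=np.unique((Q[:,:2]//30*30).astype(int),axis=0); print(k.tolist())
E
```

```text
[ -30.3   25.    86.3   -0.2   68.7 -107.7] Tg [593.32867424 183.94334232 126.94469683] euler [180.  -45.  126.5]
rotvec0->g [ 0.43888007  0.66903105 -0.67716818] g->2 [-1.31421282 -0.86163568 -0.08909198]
T2 touch [420.32765158 -64.98125195 164.94469683] [180.  45. 120.]
top body pts [] 0 finger 242 [[577. 313.   1.]
 [577. 307.   2.]
 [574. 310.   1.]] [-11.90639771 -64.83751686 114.56170839] [ 11.95585748  63.36492926 169.75855009]
[[390, 210], [390, 240], [480, 240], [480, 270], [510, 210], [510, 240], [510, 270], [540, 240], [540, 270], [690, 150], [690, 180], [690, 210], [690, 240], [690, 270], [690, 300], [720, 150], [720, 180], [720, 210], [720, 240], [720, 270], [720, 300]]
scene body pts [] 0 finger 209 [[530. 237.  39.]
 [528. 238.  40.]
 [534. 241.  43.]] [-11.87681148 -64.71238547 116.56006148] [ 11.90702939  60.20115153 169.90015084]
[[360, 240], [390, 210], [390, 240], [480, 240], [480, 270], [510, 210], [510, 240], [510, 270], [510, 300], [540, 240], [540, 270], [690, 150], [690, 180], [690, 210], [690, 240], [690, 270], [690, 300], [720, 180], [720, 210], [720, 240], [720, 270], [720, 300]]
```

Call:
{"fn": "step_arm", "kwargs": {"rows": [{"linear": [8, 29, 0], "rotation": [0.044, 0.067, -0.068], "hand": 0}, {"linear": [8, 29, 0], "rotation": [0.044, 0.067, -0.068], "hand": 0}, {"linear": [11, 29, 0], "rotation": [0.044, 0.067, -0.068], "hand": 0}, {"linear": [11, 29, 0], "rotation": [0.044, 0.067, -0.068], "hand": 0}, {"linear": [14, 29, 0], "rotation": [0.044, 0.067, -0.068], "hand": 0}]}}

```text
time: 6.65
tcp_pos: [556.4, -12.6, 298.6]
tool_rot: [175.9, -24.5, 147.4]
contact_force: [1.0, -1.4, -0.3]
finger_gap: 38.1
```

Call:
{"fn": "step_arm", "kwargs": {"rows": [{"linear": [14, 29, -10], "rotation": [0.044, 0.067, -0.068], "hand": 0}, {"linear": [16, 29, -10], "rotation": [0.044, 0.067, -0.068], "hand": 0}, {"linear": [16, 29, -10], "rotation": [0.044, 0.067, -0.068], "hand": 0}, {"linear": [16, 29, -10], "rotation": [0.044, 0.067, -0.068], "hand": 0}, {"linear": [16, 26, -10], "rotation": [0.044, 0.067, -0.068], "hand": 0}]}}

```text
time: 7.15
tcp_pos: [636.3, 136.1, 238.3]
tool_rot: [-177.2, -48.5, 122.6]
contact_force: [-0.4, -0.5, -0.1]
finger_gap: 78.1
```

```bash
cat > st.py <<'E'
from plan import *
import sys
s=arm.get_state(); R0=Ro.from_euler('xyz',s['tool_rot'],degrees=True)
print('t',s['time'],'q',s['qpos'].round(1),'F',s['contact_force'].round(1),'gap',s['finger_gap'])
print('to g: dpos',(Tg-s['tcp_pos']).round(1),'rv',(Ro.from_matrix(Rg)*R0.inv()).as_rotvec().round(3))
print('grasp pt',(s['tcp_pos']+147*R0.as_matrix()[:,2]).round(1))
E
python3 st.py
```

```text
t 7.15 q [ -2.7  44.5  66.   36.5 102.1 -39.5] F [-0.4 -0.5 -0.1] gap 78.14785140437911
to g: dpos [ -43.    47.8 -111.4] rv [-0.031 -0.062  0.033]
grasp pt [571.1 224.9 141. ]
```

Call:
{"fn": "step_arm", "kwargs": {"rows": [{"linear": [-5, 3, -20], "rotation": [-0.031, -0.062, 0.033], "hand": 0}, {"linear": [-5, 3, -20], "rotation": [0, 0, 0], "hand": 0}, {"linear": [-4, 2, -15], "rotation": [0, 0, 0], "hand": 0}, {"linear": [0, 0, 0], "rotation": [0, 0, 0], "hand": 0}]}}

```text
time: 7.55
tcp_pos: [621.1, 148.2, 170.6]
tool_rot: [-178.9, -45.5, 125.8]
contact_force: [0.7, 0.4, -0.6]
finger_gap: 88.0
```

```bash
python3 st.py; python3 - <<'E'
from plan import *
p,M,s=wristcap(); W=cloud(p,M); cv2.imwrite('pics/w4.png',p['color'])
I=p['color'].astype(int);B,G,R=I[...,0],I[...,1],I[...,2]
m=(B>G+20)&(B>R+20)&(W[...,2]>34)&(W[...,2]<46)&(np.hypot(W[...,0]-531,W[...,1]-268)<45)
Q=W[m]; print(m.sum(),np.median(Q[:,2]),cv2.minAreaRect(Q[:,:2].astype(np.float32)))
E
```

```text
t 7.55 q [ -1.5  47.9  71.3  33.8  92.8 -46. ] F [ 0.7  0.4 -0.6] gap 87.99030754375768
to g: dpos [-27.8  35.8 -43.7] rv [ 0.001 -0.016 -0.001]
grasp pt [557.6 231.6  67.6]
5347 39.705938048981466 ((531.5704956054688, 267.923583984375), (40.054595947265625, 55.093597412109375), 36.279090881347656)
```

View pics/w4.png

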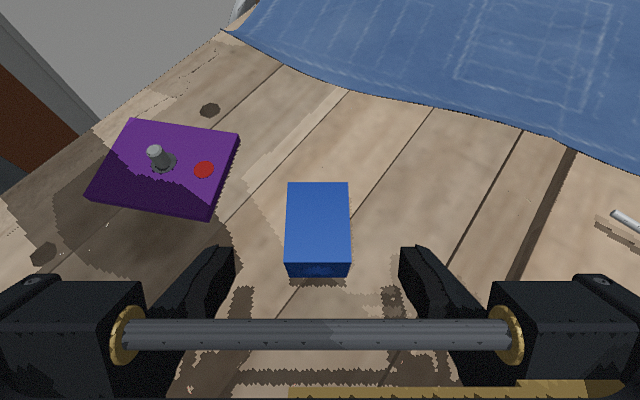

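The spacer is at (318,228), square between the jaws, with its hole end toward the wrist. I'll go in and grip.

Call:
{"fn": "step_arm", "kwargs": {"rows": [{"linear": [-9, 12, -14], "rotation": [0, -0.016, 0], "hand": 0}, {"linear": [-9, 12, -13], "rotation": [0, 0, 0], "hand": 0}, {"linear": [-6, 8, -9], "rotation": [0, 0, 0], "hand": 0}, {"linear": [-2, 2, -3], "rotation": [0, 0, 0], "hand": 0}, {"linear": [0, 0, 0], "rotation": [0, 0, 0], "hand": 0}]}}

```text
time: 8.1
tcp_pos: [596.2, 181.7, 132.5]
tool_rot: [179.8, -44.8, 126.6]
contact_force: [-0.7, -0.1, 0.8]
finger_gap: 88.2
```

```bash
python3 st.py
```

```text
t 8.1 q [  1.5  49.5  75.9  35.6  85.2 -48. ] F [-0.7 -0.1  0.8] gap 88.24184721494223
to g: dpos [-2.9  2.3 -5.6] rv [0.    0.004 0.002]
grasp pt [535.  265.3  28.3]
```

Call:
{"fn": "step_arm", "kwargs": {"rows": [{"linear": [-3, 2, -4], "rotation": [0, 0, 0], "hand": 0}, {"linear": [0, 0, -1], "rotation": [0, 0, 0], "hand": 0}]}}

```text
time: 8.3
tcp_pos: [593.8, 183.1, 128.2]
tool_rot: [179.6, -44.8, 126.6]
contact_force: [0.6, 0.3, 0.9]
finger_gap: 87.8
```

```bash
python3 st.py
```

```text
t 8.3 q [  1.6  49.7  76.4  35.7  84.5 -48.4] F [0.6 0.3 0.9] gap 87.7603403513386
to g: dpos [-0.5  0.8 -1.3] rv [0.    0.006 0.003]
grasp pt [532.8 266.9  23.9]
```

Call:
{"fn": "step_arm", "kwargs": {"rows": [{"linear": [0, 0, 0], "rotation": [0, 0, 0], "hand": 1}, {"linear": [0, 0, 0], "rotation": [0, 0, 0], "hand": 1}, {"linear": [0, 0, 0], "rotation": [0, 0, 0], "hand": 1}, {"linear": [0, 0, 0], "rotation": [0, 0, 0], "hand": 1}, {"linear": [0, 0, 0], "rotation": [0, 0, 0], "hand": 1}], "force": 30}}

```text
time: 8.8
tcp_pos: [594.5, 182.3, 129.1]
tool_rot: [179.5, -44.7, 126.6]
contact_force: [0.7, 0.0, -0.5]
finger_gap: 50.2
```

Call:
{"fn": "step_arm", "kwargs": {"rows": [{"linear": [0, 0, 0], "rotation": [0, 0, 0], "hand": 1}, {"linear": [0, 0, 0], "rotation": [0, 0, 0], "hand": 1}, {"linear": [0, 0, 0], "rotation": [0, 0, 0], "hand": 1}]}}

```text
time: 9.1
tcp_pos: [594.5, 182.3, 129.1]
tool_rot: [179.5, -44.7, 126.6]
contact_force: [-0.5, -0.1, 0.2]
finger_gap: 39.9
```

```bash
python3 st.py
```

```text
t 9.1 q [  1.5  49.6  76.3  35.7  84.5 -48.3] F [-0.5 -0.1  0.2] gap 39.87194804356036
to g: dpos [-1.2  1.7 -2.2] rv [0.    0.008 0.004]
grasp pt [533.9 266.1  24.7]
```

Gripped at a 39.9 mm gap. I'll lift, then turn while travelling to the peg.

Call:
{"fn": "step_arm", "kwargs": {"rows": [{"linear": [0, 0, 20], "rotation": [0, 0, 0], "hand": 1}, {"linear": [0, 0, 40], "rotation": [0, 0, 0], "hand": 1}, {"linear": [0, 0, 45], "rotation": [0, 0, 0], "hand": 1}, {"linear": [0, 0, 40], "rotation": [0, 0, 0], "hand": 1}, {"linear": [0, 0, 20], "rotation": [0, 0, 0], "hand": 1}]}}

```text
time: 9.6
tcp_pos: [592.7, 182.1, 302.1]
tool_rot: [179.9, -44.8, 126.4]
contact_force: [1.3, -0.3, -1.0]
finger_gap: 39.6
```

Call:
{"fn": "step_arm", "kwargs": {"rows": [{"linear": [-10, -14, 3], "rotation": [-0.077, -0.051, -0.005], "hand": 1}, {"linear": [-10, -14, 3], "rotation": [-0.077, -0.051, -0.005], "hand": 1}, {"linear": [-10, -14, 3], "rotation": [-0.077, -0.051, -0.005], "hand": 1}, {"linear": [-10, -14, 3], "rotation": [-0.077, -0.051, -0.005], "hand": 1}, {"linear": [-10, -14, 3], "rotation": [-0.077, -0.051, -0.005], "hand": 1}]}}

```text
time: 10.1
tcp_pos: [539.5, 110.9, 328.6]
tool_rot: [-179.7, -17.0, 124.7]
contact_force: [-0.4, -0.4, -0.2]
finger_gap: 40.1
```

Call:
{"fn": "step_arm", "kwargs": {"rows": [{"linear": [-10, -14, 3], "rotation": [-0.077, -0.051, -0.005], "hand": 1}, {"linear": [-10, -14, 3], "rotation": [-0.077, -0.051, -0.005], "hand": 1}, {"linear": [-10, -14, 3], "rotation": [-0.077, -0.051, -0.005], "hand": 1}, {"linear": [-10, -14, 3], "rotation": [-0.077, -0.051, -0.005], "hand": 1}, {"linear": [-10, -14, 3], "rotation": [-0.077, -0.051, -0.005], "hand": 1}]}}

```text
time: 10.6
tcp_pos: [484.7, 38.6, 351.4]
tool_rot: [-179.8, 10.8, 123.0]
contact_force: [0.1, -0.2, -1.3]
finger_gap: 39.7
```

```bash
cat > st2.py <<'E'
from plan import *
s=arm.get_state(); R0=Ro.from_euler('xyz',s['tool_rot'],degrees=True)
T2=np.array([472.3,-155,200])-147*a2
print('t',s['time'],'q',s['qpos'].round(1),'F',s['contact_force'].round(1),'gap',s['finger_gap'])
print('to T2(grasp z200): dpos',(T2-s['tcp_pos']).round(1),'rv',(Ro.from_matrix(R2)*R0.inv()).as_rotvec().round(3),'grasp pt',(s['tcp_pos']+147*R0.as_matrix()[:,2]).round(1))
E
python3 st2.py
```

```text
t 10.6 q [ -8.   17.7  90.5  -9.1  65.1 -37.6] F [ 0.1 -0.2 -1.3] gap 39.70985797555122
to T2(grasp z200): dpos [ -64.3 -103.6  -47.5] rv [-0.508 -0.314 -0.049] grasp pt [499.2  15.3 207. ]
```

Call:
{"fn": "step_arm", "kwargs": {"rows": [{"linear": [-10, -16, -5], "rotation": [-0.083, -0.052, -0.008], "hand": 1}, {"linear": [-10, -16, -5], "rotation": [-0.083, -0.052, -0.008], "hand": 1}, {"linear": [-10, -16, -5], "rotation": [-0.083, -0.052, -0.008], "hand": 1}, {"linear": [-10, -16, -5], "rotation": [-0.083, -0.052, -0.008], "hand": 1}, {"linear": [-10, -16, -5], "rotation": [-0.083, -0.052, -0.008], "hand": 1}]}}

```text
time: 11.1
tcp_pos: [429.8, -43.2, 333.4]
tool_rot: [179.1, 40.3, 119.8]
contact_force: [-0.2, -0.5, -1.0]
finger_gap: 39.7
```

Call:
{"fn": "step_arm", "kwargs": {"rows": [{"linear": [-7, -12, -10], "rotation": [-0.06, -0.037, -0.006], "hand": 1}, {"linear": [0, 0, 0], "rotation": [0, 0, 0], "hand": 1}]}}

```text
time: 11.3
tcp_pos: [420.6, -56.2, 324.8]
tool_rot: [178.7, 44.7, 118.9]
contact_force: [0.3, 0.0, -1.4]
finger_gap: 39.6
```

```bash
python3 st2.py
```

```text
t 11.3 q [-18.3  13.3 107.5 -53.8  34.9  -8.8] F [ 0.3  0.  -1.4] gap 39.58679591372339
to T2(grasp z200): dpos [ -0.3  -8.8 -20.9] rv [-0.012  0.011  0.004] grasp pt [ 473.4 -145.1  220.4]
```

Call:
{"fn": "step_arm", "kwargs": {"rows": [{"linear": [0, -9, -20], "rotation": [-0.012, 0.011, 0.004], "hand": 1}, {"linear": [0, 0, 0], "rotation": [0, 0, 0], "hand": 1}]}}

```text
time: 11.5
tcp_pos: [420.6, -65.0, 306.9]
tool_rot: [179.7, 45.0, 119.6]
contact_force: [-0.2, 0.7, -0.6]
finger_gap: 39.6
```

```bash
python3 st2.py; cat > look.py <<'E'
from plan import *
import sys
n=sys.argv[1]
p,M,s=wristcap(); W=cloud(p,M); cv2.imwrite(f'pics/w{n}.png',p['color'])
I=p['color'].astype(int);B,G,R=I[...,0],I[...,1],I[...,2]
Rt=Ro.from_euler('xyz',s['tool_rot'],degrees=True).as_matrix(); g=s['tcp_pos']+147*Rt[:,2]
bl=(B>G+20)&(B>R+20)&(np.linalg.norm(W-g,axis=-1)<50)
Q=W[bl]; zt=np.percentile(Q[:,2],80); print('blue',len(Q),'z',np.percentile(Q[:,2],[2,20,50,80,98]).round(1),'g',g.round(1))
t=Q[abs(Q[:,2]-(g[2]+27))<6]
if len(t)>30:
    c=t.mean(0); k=np.linalg.lstsq(np.c_[t[:,:2]-c[:2],np.ones(len(t))],t[:,2],rcond=None)[0]
    print('top face',len(t),'slope',k.round(4),'tilt deg',np.degrees(np.hypot(*k[:2])),cv2.minAreaRect(t[:,:2].astype(np.float32)))
for nm in('scene','top'):
    q=viewer.capture(nm); cv2.imwrite(f'pics/{nm}{n}.png',q['color'])
    W=cloud(q);I=q['color'].astype(int);B,G,R=I[...,0],I[...,1],I[...,2]
    bl=(B>G+20)&(B>R+20)&(np.linalg.norm(W-g,axis=-1)<50); Q=W[bl]
    if len(Q): print(nm,len(Q),Q.min(0).round(1),Q.max(0).round(1),np.median(Q,0).round(1))
    R_,_=cv2.Rodrigues(np.array(q['rvec'])); c=q['mtx']@(R_@g+np.ravel(q['tvec'])); u,v=(c[:2]/c[2]).astype(int); print(u,v)
    cv2.imwrite(f'pics/{nm}{n}c.png',cv2.resize(q['color'][v-45:v+45,u-60:u+60],None,fx=6,fy=6,interpolation=cv2.INTER_CUBIC))
E
python3 look.py 5
```

```text
t 11.5 q [-19.5  15.2 109.  -58.4  32.7  -4.7] F [-0.2  0.7 -0.6] gap 39.627864783183895
to T2(grasp z200): dpos [-0.3 -0.  -2.9] rv [-0.001  0.003  0.003] grasp pt [ 472.6 -155.   203. ]
blue 9635 z [174.8 184.9 199.8 212.9 220. ] g [ 472.6 -155.   203. ]
scene 66 [ 448.  -182.8  187.9] [ 498.8 -142.6  232.7] [ 468.4 -165.7  226.8]
326 137
top 344 [ 449.3 -184.7  202.6] [ 501.5 -133.2  234.6] [ 477.7 -160.   229.3]
387 207
```

View pics/w5.png

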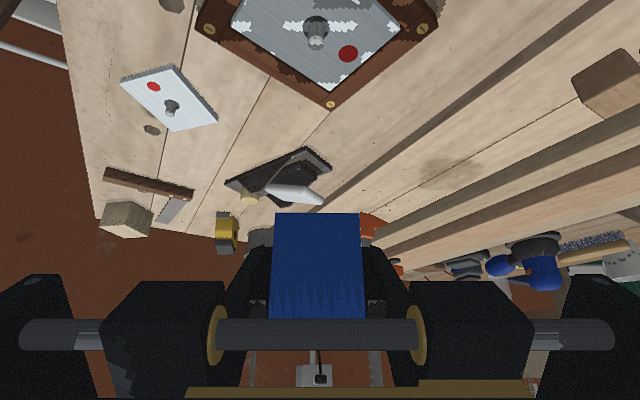

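View pics/scene5c.png

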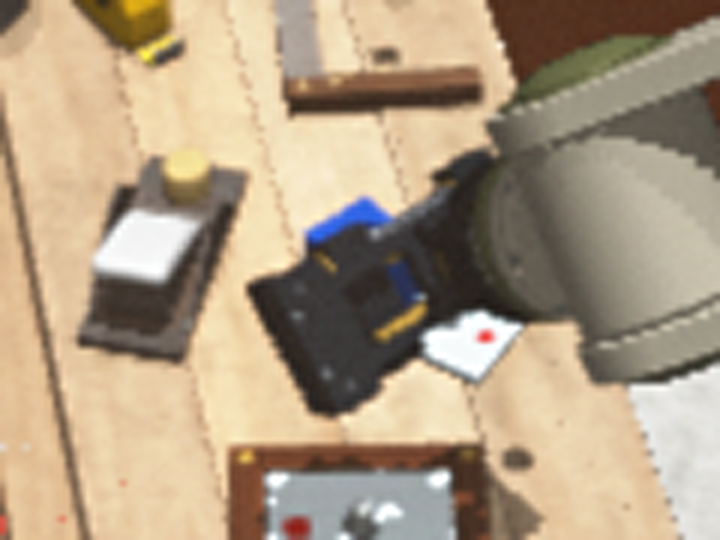

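The wrist view shows the spacer's side face at (275–365, 213–318), still square in the fingers. The plate and peg are below at (316,30). I'll fit the face plane and the lower edge to get the actual tilt and position.

```bash
cat > face.py <<'E'
from plan import *
p,M,s=wristcap(); W=cloud(p,M)
I=p['color'].astype(int);B,G,R=I[...,0],I[...,1],I[...,2]
Rt=Ro.from_euler('xyz',s['tool_rot'],degrees=True).as_matrix(); g=s['tcp_pos']+147*Rt[:,2]
m=(B>G+20)&(B>R+20)&(np.linalg.norm(W-g,axis=-1)<50)
m=cv2.erode(m.astype(np.uint8),np.ones((5,5)))>0
Q=W[m]; c=np.median(Q,0)
for _ in range(3):
    u,sv,vt=np.linalg.svd(Q-Q.mean(0),full_matrices=False); n=vt[2]; d=(Q-Q.mean(0))@n; Q=Q[abs(d)<2.5*d.std()+.1]
n=n*np.sign(-n@h2); print('normal',n.round(3),'elev deg',np.degrees(np.arcsin(n[2])).round(2),'heading',np.degrees(np.arctan2(n[1],n[0])).round(1),'exp',120,'rms',d.std())
ctr=Q.mean(0); print('face ctr',ctr.round(1),'dist to g along h2',((g-ctr)@h2).round(1))
m0=(B>G+20)&(B>R+20)&(np.linalg.norm(W-g,axis=-1)<50)
Q0=W[m0]; v=(Q0-g)@y2; print('lat range',np.percentile(v,[1,99]).round(1),'z range',np.percentile(Q0[:,2]-g[2],[.3,1,99]).round(1))
E
python3 face.py
```

```text
normal [-0.494  0.869  0.   ] elev deg 0.02 heading 119.6 exp 120 rms 0.5861529060099788
face ctr [ 466.4 -140.5  200.8] dist to g along h2 15.9
lat range [-19.   20.2] z range [-29.3 -28.9  17.3]
```

The spacer's tilt is 0.02°, its lower end is 29 mm below the grasp point, and its axis is offset about 4.4 mm forward. I'll centre it and go down to just above the peg.

Call:
{"fn": "step_arm", "kwargs": {"rows": [{"linear": [-1, 2, -30], "rotation": [0, 0, 0], "hand": 1}, {"linear": [-1, 2, -30], "rotation": [0, 0, 0], "hand": 1}, {"linear": [0, 0, -28], "rotation": [0, 0, 0], "hand": 1}, {"linear": [0, 0, -20], "rotation": [0, 0, 0], "hand": 1}, {"linear": [0, 0, 0], "rotation": [0, 0, 0], "hand": 1}]}}

```text
time: 12.2
tcp_pos: [432.5, -56.4, 219.5]
tool_rot: [179.5, 44.4, 119.0]
contact_force: [-0.3, -0.2, -0.3]
finger_gap: 39.6
```

```bash
python3 st2.py; python3 face.py
```

```text
t 12.2 q [-17.7  26.  113.4 -81.2  28.6  23.7] F [-0.3 -0.2 -0.3] gap 39.58275471318868
to T2(grasp z200): dpos [-12.2  -8.6  84.5] rv [-0.012  0.001  0.01 ] grasp pt [ 483.7 -145.7  114.5]
normal [-0.486  0.874  0.014] elev deg 0.81 heading 119.1 exp 120 rms 0.5955035445073684
face ctr [ 476.7 -131.2  110.3] dist to g along h2 16.0
lat range [-18.9  20.3] z range [-29.1 -28.6  17.5]
```

Joint 4 is at its limit with this heading. A heading further to the right, about -105°, relieves it, so I'll yaw around the spacer while still high.

Call:
{"fn": "step_arm", "kwargs": {"rows": [{"linear": [5, 2, 15], "rotation": [0, 0, -0.05], "hand": 1}, {"linear": [8, 3, 5], "rotation": [0, 0, -0.1], "hand": 1}, {"linear": [8, 2, 0], "rotation": [0, 0, -0.1], "hand": 1}, {"linear": [9, 1, 0], "rotation": [0, 0, -0.1], "hand": 1}, {"linear": [9, 0, 0], "rotation": [0, 0, -0.1], "hand": 1}]}}

```text
time: 12.75
tcp_pos: [472.1, -47.6, 247.8]
tool_rot: [179.1, 44.8, 92.5]
contact_force: [-0.1, -0.5, -0.7]
finger_gap: 40.0
```

Call:
{"fn": "step_arm", "kwargs": {"rows": [{"linear": [9, 0, 0], "rotation": [0, 0, -0.1], "hand": 1}, {"linear": [9, 0, 0], "rotation": [0, 0, -0.1], "hand": 1}, {"linear": [9, -1, 0], "rotation": [0, 0, -0.1], "hand": 1}, {"linear": [4, -1, 0], "rotation": [0, 0, -0.05], "hand": 1}, {"linear": [0, 0, 0], "rotation": [0, 0, 0], "hand": 1}]}}

```text
time: 13.25
tcp_pos: [505.6, -48.8, 255.7]
tool_rot: [178.5, 44.7, 71.5]
contact_force: [-0.6, -0.4, -0.5]
finger_gap: 39.6
```

```bash
sed -i 's/radians(-60)/radians(-105)/' plan.py; sed -i 's/472.3,-155,200/473.4,-150.8,100/; s/z200/z100/' st2.py; python3 st2.py; python3 face.py
```

```text
t 13.25 q [-12.1  30.4  92.8 -48.4  69.8  28.7] F [-0.6 -0.4 -0.5] gap 39.595501663681475
to T2(grasp z100): dpos [ -5.3  -1.6 -51.8] rv [-0.     0.019  0.042] grasp pt [ 476.5 -148.   151.2]
normal [0.304 0.953 0.011] elev deg 0.65 heading 72.3 exp 120 rms 0.5961941978168948
face ctr [ 481.4 -132.6  146.9] dist to g along h2 16.1
lat range [-18.9  20.3] z range [-29.3 -28.7  17.3]
```

Joint 4 is back to -48°, with good margin. I'll correct the small errors and go down.

Call:
{"fn": "step_arm", "kwargs": {"rows": [{"linear": [-3, -1, -15], "rotation": [0, 0.019, 0.042], "hand": 1}, {"linear": [-2, 0, -20], "rotation": [0, 0, 0], "hand": 1}, {"linear": [0, 0, -15], "rotation": [0, 0, 0], "hand": 1}, {"linear": [0, 0, 0], "rotation": [0, 0, 0], "hand": 1}]}}

```text
time: 13.7
tcp_pos: [499.1, -49.3, 208.0]
tool_rot: [179.7, 44.9, 75.5]
contact_force: [0.5, 0.1, -1.0]
finger_gap: 39.5
```

```bash
python3 st2.py; python3 face.py
```

```text
t 13.7 q [-12.3  34.2  96.6 -52.   63.5  32.5] F [ 0.5  0.1 -1. ] gap 39.54300810930088
to T2(grasp z100): dpos [ 1.2 -1.1 -4. ] rv [-0.001  0.004 -0.012] grasp pt [ 473.8 -150.   103.9]
normal [0.252 0.968 0.008] elev deg 0.43 heading 75.4 exp 120 rms 0.5982948243617221
face ctr [ 477.7 -134.3  100.1] dist to g along h2 16.1
lat range [-19.8  19.4] z range [-29.3 -28.9  17.3]
```

Call:
{"fn": "step_arm", "kwargs": {"rows": [{"linear": [0, -1, -15], "rotation": [0, 0.004, -0.012], "hand": 1}, {"linear": [0, 0, -10], "rotation": [0, 0, 0], "hand": 1}, {"linear": [0, 0, -6], "rotation": [0, 0, 0], "hand": 1}, {"linear": [0, 0, 0], "rotation": [0, 0, 0], "hand": 1}]}}

```text
time: 14.15
tcp_pos: [499.8, -50.3, 180.5]
tool_rot: [179.5, 45.0, 74.9]
contact_force: [0.1, 0.3, 0.1]
finger_gap: 40.1
```

```bash
python3 st2.py; python3 look.py 6
```

```text
t 14.15 q [-12.4  37.   97.5 -53.5  61.5  36.2] F [0.1 0.3 0.1] gap 40.11825373018912
to T2(grasp z100): dpos [ 0.6 -0.1 23.4] rv [ 0.001  0.006 -0.004] grasp pt [ 473.8 -150.9   76.6]
blue 9654 z [48.3 58.4 73.4 86.3 93.4] g [ 473.8 -150.9   76.6]
325 167
top 285 [ 450.  -180.4   55.8] [ 498.3 -132.1  105.2] [ 474.1 -155.1  101.1]
378 213
```

View pics/w6.png

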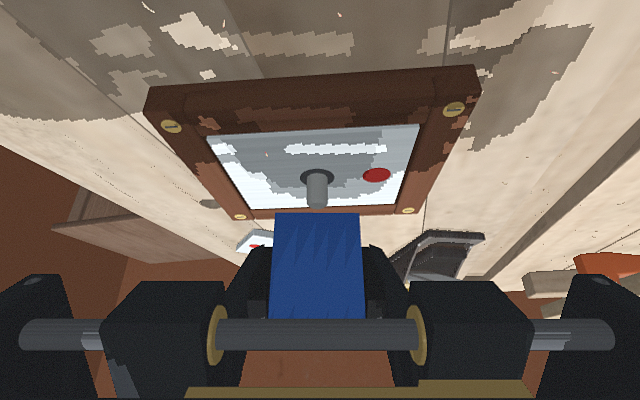

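View pics/top6c.png

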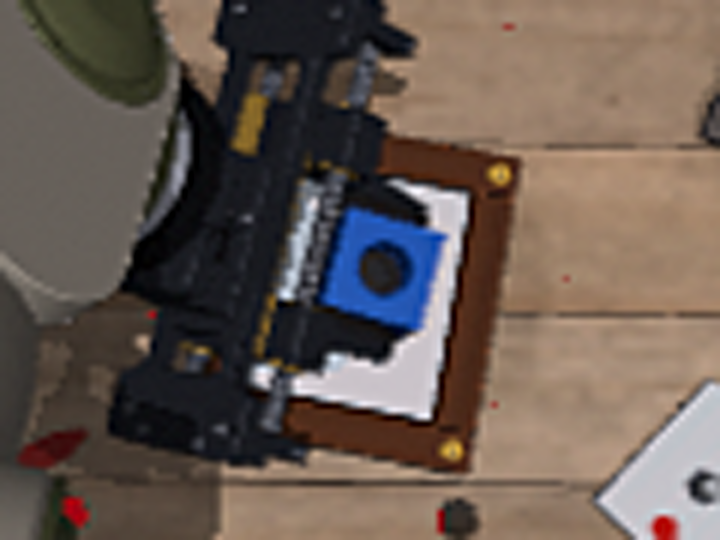

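The top view shows the hole facing up (crop 385,268). The wrist view shows the peg at (317,190), centred under the spacer's lower edge. Now the gentle touch.

Call:
{"fn": "step_arm", "kwargs": {"rows": [{"linear": [-0.5, 0, -5], "rotation": [0, 0.004, 0], "hand": 1}, {"linear": [0, 0, -3], "rotation": [0, 0, 0], "hand": 1}, {"linear": [0, 0, 0], "rotation": [0, 0, 0], "hand": 1}]}}

```text
time: 14.6
tcp_pos: [499.4, -50.3, 173.3]
tool_rot: [179.6, 45.0, 75.0]
contact_force: [0.8, 0.2, -0.3]
finger_gap: 39.4
```

Call:
{"fn": "step_arm", "kwargs": {"rows": [{"linear": [0, 0, -1.5], "rotation": [0, 0, 0], "hand": 1}, {"linear": [0, 0, 0], "rotation": [0, 0, 0], "hand": 1}]}}

```text
time: 14.8
tcp_pos: [499.5, -50.3, 171.6]
tool_rot: [179.6, 45.0, 75.0]
contact_force: [0.2, -0.7, -1.2]
finger_gap: 39.7
```

Call:
{"fn": "step_arm", "kwargs": {"rows": [{"linear": [0, 0, -1.5], "rotation": [0, 0, 0], "hand": 1}, {"linear": [0, 0, 0], "rotation": [0, 0, 0], "hand": 1}]}}

```text
time: 15.0
tcp_pos: [499.5, -50.3, 170.0]
tool_rot: [179.6, 45.1, 75.0]
contact_force: [-0.2, 0.5, -0.6]
finger_gap: 39.7
```

```bash
python3 st2.py
```

```text
t 15.0 q [-12.4  38.   97.9 -54.2  60.7  37.5] F [-0.2  0.5 -0.6] gap 39.68261547852251
to T2(grasp z100): dpos [ 0.8 -0.1 33.9] rv [ 0.002  0.004 -0.004] grasp pt [ 473.4 -151.    66.2]
```

Grasp z is 66.2, and contact is expected at about 63–64.

Call:
{"fn": "step_arm", "kwargs": {"rows": [{"linear": [0, 0, -1], "rotation": [0, 0, 0], "hand": 1}, {"linear": [0, 0, 0], "rotation": [0, 0, 0], "hand": 1}]}}

```text
time: 15.2
tcp_pos: [499.5, -50.3, 169.0]
tool_rot: [179.6, 45.1, 75.0]
contact_force: [0.9, 0.8, -0.8]
finger_gap: 39.4
```

Call:
{"fn": "step_arm", "kwargs": {"rows": [{"linear": [0, 0, -1], "rotation": [0, 0, 0], "hand": 1}]}}

```text
time: 15.3
tcp_pos: [499.5, -50.3, 168.0]
tool_rot: [179.6, 45.1, 75.0]
contact_force: [-0.2, 0.1, -0.4]
finger_gap: 39.8
```

Call:
{"fn": "step_arm", "kwargs": {"rows": [{"linear": [0, 0, -0.7], "rotation": [0, 0, 0], "hand": 1}]}}

```text
time: 15.4
tcp_pos: [499.6, -50.3, 167.3]
tool_rot: [179.6, 45.1, 74.9]
contact_force: [-0.7, 0.9, 3.9]
finger_gap: 40.0
```

Call:
{"fn": "step_arm", "kwargs": {"rows": [{"linear": [0, 0, -0.3], "rotation": [0, 0, 0], "hand": 1}]}}

```text
time: 15.5
tcp_pos: [499.5, -50.3, 167.2]
tool_rot: [179.6, 45.1, 74.9]
contact_force: [-0.7, 1.2, 5.1]
finger_gap: 40.0
```

```bash
python3 st2.py
```

```text
t 15.5 q [-12.4  38.3  98.  -54.4  60.5  37.9] F [-0.7  1.2  5.1] gap 40.015005283816734
to T2(grasp z100): dpos [ 0.8 -0.1 36.8] rv [ 0.003  0.004 -0.004] grasp pt [ 473.5 -151.1   63.4]
```

Contact at 4–5 N with the lower end at z ≈ 34.2, which is the peg's top, so the solid end is down. I'll lift 10 cm.

Call:
{"fn": "step_arm", "kwargs": {"rows": [{"linear": [0, 0, 8], "rotation": [0, 0, 0], "hand": 1}, {"linear": [0, 0, 20], "rotation": [0, 0, 0], "hand": 1}, {"linear": [0, 0, 25], "rotation": [0, 0, 0], "hand": 1}, {"linear": [0, 0, 20], "rotation": [0, 0, 0], "hand": 1}, {"linear": [0, 0, 15], "rotation": [0, 0, 0], "hand": 1}]}}

```text
time: 16.0
tcp_pos: [498.9, -50.2, 258.0]
tool_rot: [180.0, 45.0, 75.2]
contact_force: [-0.7, 0.3, -0.3]
finger_gap: 39.8
```

Call:
{"fn": "step_arm", "kwargs": {"rows": [{"linear": [0, 0, 0], "rotation": [0, 0, 0], "hand": 1}, {"linear": [0, 0, 0], "rotation": [0, 0, 0], "hand": 1}]}}

```text
time: 16.2
tcp_pos: [498.8, -50.1, 260.1]
tool_rot: [179.7, 45.0, 75.0]
contact_force: [0.2, 0.5, -0.8]
finger_gap: 39.7
```

```bash
python3 st2.py; python3 face.py
```

```text
t 16.2 q [-12.4  29.4  93.9 -49.4  68.5  26.5] F [ 0.2  0.5 -0.8] gap 39.70590670488952
to T2(grasp z100): dpos [  1.5  -0.3 -56.2] rv [ 0.001  0.004 -0.004] grasp pt [ 472.7 -150.7  156.1]
normal [0.26  0.966 0.005] elev deg 0.29 heading 74.9 exp 120 rms 0.6021228585524109
face ctr [ 476.7 -135.1  151.7] dist to g along h2 16.1
lat range [-19.6  19.6] z range [-29.3 -28.9  17.2]
```

Lower end is at about 127, so 93 mm clear of the peg. I'll go up 8 mm more and do the final checks.

Call:
{"fn": "step_arm", "kwargs": {"rows": [{"linear": [0, 0, 8], "rotation": [0, 0.003, 0], "hand": 1}, {"linear": [0, 0, 0], "rotation": [0, 0, 0], "hand": 1}, {"linear": [0, 0, 0], "rotation": [0, 0, 0], "hand": 1}]}}

```text
time: 16.55
tcp_pos: [498.7, -50.1, 266.9]
tool_rot: [-179.8, 45.0, 75.4]
contact_force: [-0.1, -0.1, -1.7]
finger_gap: 39.5
```

```bash
python3 st2.py; python3 face.py; python3 look.py 7; python3 - <<'E'
from h import *
p,M,s=wristcap(); W=cloud(p,M)
c=np.array([471.5,-155,0]); ex=np.array([.985,-.174,0]); ey=np.array([.174,.985,0]); a=(W-c)@ex; b=(W-c)@ey
pl=(abs(a)<44)&(abs(b)<34)&(np.hypot(a,b)>14)&(W[...,2]<35)&(W[...,2]>0)
print('plate',pl.sum(),np.linalg.lstsq(np.c_[a[pl],b[pl],np.ones(pl.sum())],W[pl][:,2],rcond=None)[0])
p=viewer.capture('top')
for t in ("carpenter_pencil","screwdriver_1","block_plane"):
    for r in nets.find_in(t,p)[:1]: print(t,r['score'],np.round(r['bbox']))
E
```

```text
t 16.55 q [-12.4  28.8  93.5 -49.   69.5  25.3] F [-0.1 -0.1 -1.7] gap 39.53753073426948
to T2(grasp z100): dpos [  1.6  -0.3 -63. ] rv [-0.    -0.003 -0.004] grasp pt [ 471.9 -150.6  163. ]
normal [0.26  0.966 0.004] elev deg 0.22 heading 74.9 exp 120 rms 0.5909760426657946
face ctr [ 475.8 -135.   158.6] dist to g along h2 16.1
lat range [-19.6  19.6] z range [-29.4 -28.9  17.2]
blue 9646 z [134.7 144.9 159.8 172.9 180. ] g [ 472.  -150.6  163.1]
326 148
top 353 [ 447.1 -180.   147.2] [ 495.6 -132.   191.5] [ 472.1 -155.9  187.4]
383 209
plate 9127 [ 2.22351522e-03 -5.97817196e-04  1.58864990e+01]
carpenter_pencil 0.43 [318. 237. 330. 248.]
screwdriver_1 0.59 [304. 132. 315. 152.]
block_plane 0.97 [438. 171. 496. 214.]
```

View pics/top7.png

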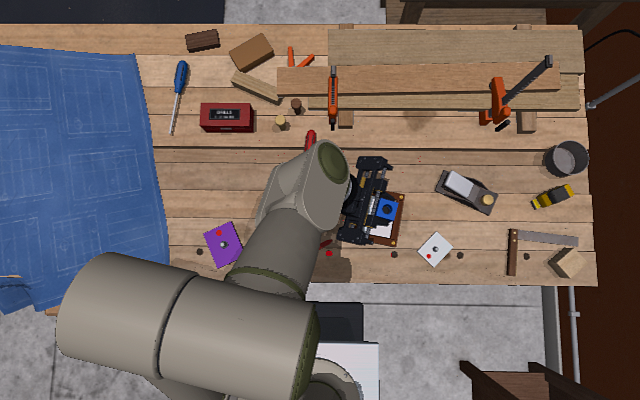

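View pics/top7c.png

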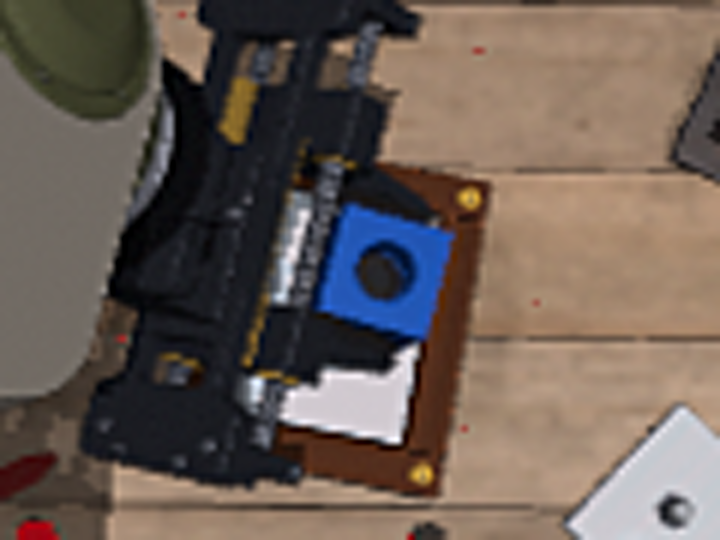

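The final view shows the spacer hole-up over the peg (383,209), the plate level, and no sign that the plane or screwdriver has moved. The arm hides most of the pencil. I'm handing it in.

```bash
python3 -c "
from h import *
print(sign_off())"
```

```text
the job is handed in; nothing more can be done
None
```

The job is done and handed in at about 17 s, within the 72 s limit; `sign_off()` gives no verdict.

- **Plate:** I pressed the red dot with closed fingers until it stopped, with a peak push of about 30 N. At the end the plate was level: slope about 0.2 %, top at 15.9 mm.
- **Spacer:** The hole showed in the wrist view and its recess in the depth readings. I gripped the spacer with the tool leaning 45° and turned it hole-up; the last tilt reading was about 0.2°, and the top view shows the hole facing up.
- **Touch on the peg:** The lower end stopped at about 34 mm, the height of the peg's top, with 4–5 N. That means the solid end is down.
- **Finish:** The spacer is held about 100 mm above the peg at a 39.5 mm finger gap.

**What went wrong or is less certain:**
- **First approach to the peg:** joint 4 reached -81.2° against its -81.47° limit. I turned the tool heading 45° while still above the peg and came down again with margin.
- **Items to leave alone:** in the last top view the plane was within 3 pixels of where it started. The screwdriver's handle and the pencil's tip still showed where they had been. The arm hid the rest of both, so those two are only partly checked; the arm was not driven near either of them.

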